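# Take down the camera stand, extend it and hold it

### The arm

A 6-joint arm with a two-finger parallel gripper is mounted at the origin on the work surface. World frame = base frame: x ahead of the robot, y to its left, z up, the work surface at z = 0. Lengths are in mm, angles in rad, forces in N, time in s.
With the tool pointing down it reaches from about 300 to 775 mm from the base axis. Payload 14.6 kg.
Tool frame: the origin (TCP) lies between the finger pads, 19 mm behind the fingertips; this is the grasp point; z points along the fingers, y is the line along which they close (so a half turn about z gives the same grasp; the last joint's range is limited). The gripper opens to 94 mm and grips with 3 to 60 N. Pads are 16 mm wide; open, the fingers measure 119 mm over their backs; the gripper's body (75 mm by 177 mm) begins 78 mm behind the grasp point.
Start: joints at [-0.067, 0.3, 1.521, -0, 1.321, -0.067], TCP at [549.99, -0.002, 224.246] pointing down, gripper open.
Joint ranges: [-3.03, 3.03], [-0.79, 2.21], [0.23, 2.52], [-1.04, 4.18], [0, 3.07], [-2.55, 2.55]. Speed limits (rad/s): [2.22, 2.22, 2.57, 3.14, 3.14, 3.14].

### API

Orientations are given as [roll, pitch, yaw] about the fixed x, y, z axes, in that order (R = Rz(yaw) Ry(pitch) Rx(roll)).
In Python, from cell import manip gives the robot as it stands.
- The arm moves only by the tool jog_arm, never from a script. Its argument "rows" is one flat list of numbers, 7 for each row, row after row: the shift along the world's x, y, z in cm, then the turn, a rotation vector about the world's x, y, z in rad, then the closure, from 0 (fully open) to 1 (shut). In form: [dx, dy, dz, rx, ry, rz, fingers, dx, dy, dz, rx, ry, rz, fingers, ...]. A call has 1 to 20 rows; each row shifts and turns the commanded pose from where the row before left it; what a row does not reach is not made up. A row lasts 1/12 s, in which the tool goes at most 41.7 mm and 7.16 degrees, less where a joint would pass 70% of its speed; a pose out of reach is approached as far as the arm can. A call with a gripper value outside its range is refused whole. The fingers move at their own pace and stop on an object; "newtons" is the grip in N (left out, the last holds). Time passes only in rows, so rows that do not move let the fingers close. It gives the time, the measured TCP pose, the force, the opening and the grip force at its end, in the units of the state.
- manip.read_state(): the state, without advancing time (a new reading comes with each control period).
- manip.camera(name): name is "scene" or "side" or "wrist"; returns (picture, depth): 480x640x3 uint8, blue, green, red; 480x640 float32, mm along the optical axis (not along the pixel's ray), 0 where there is no reading.
- manip.camera_model(name): a dict with "K" (3x3 intrinsics, pixels), "k1" (the pictures are not rectified: a ray, as slopes to the right and down, at radius r is drawn at 1 + k1 r^2 times it, then the intrinsics apply), "R" (3x3) and "t" (3): a world point X has camera coordinates R X + t. Camera axes: x right, y down, z forward; pixel columns grow to the right and rows downward; lengths in mm; the calibration is good to about 2 mm. A picture is of the moment at which its call begins: read the wrist's pose just before it. camera_model takes no time and is no camera call; for the wrist camera it gives the pose at the moment of the call.
- manip.sign_off(): hands the job in; it is judged then, once.
The state is a dict: "clock": time; "joints": joint angles; "qd": joint speeds; "effort": joint torques, N m; "eef_pos": TCP position; "eef_rot": TCP orientation; "wrist_force": force on the tool from outside, world axes, zero at the start; "moment": the same for the moment, N m; "finger_gap": finger opening in mm; "finger_force": force on a finger pad.
Only numpy, scipy, OpenCV 4.12 (cv2) and the standard library are available. Lean on these libraries where they do the work, as an engineer would, in place of code of your own. Each camera call takes 0.05 s, during which the arm holds its last target. There are 200 camera calls.

### The job

We are about to film at the worktop: lift the closed telescoping camera stand up and off its fork hook on the utensil rail and stand it upright, still closed, well inside the round cork mat. Then squeeze in the release button on its head and pull the head straight up, past the first stop to the second, so that the column is fully out while the weighted foot stays on the mat. Finish while still gripping the head, holding the stand extended, upright and still so that I can screw the camera on, and leave everything else on the worktop where it is.

Things in the scene. Friction and masses are not known exactly. Their poses are not given: they have to be found in the camera images.
- stand: loose telescoping camera stand, 0.7 to 0.87 kg. Origin: centre of the foot's underside, z up; its button is on the -x side. Steel foot 100 mm across, 11 thick; tube 20 thick; black collar 43 across at z 152 to 170 mm, by which it hangs on the fork; above it the head (top of the inner column): closed, z 174 to 218 mm, then a 34 mm plate and a screw stud to 228 mm.
- head (a point): centre of the stand's head, a black block 36 x 36 mm, 44 high: 196 mm above the foot's underside when closed, 306 at the second stop. Axes as the stand's: plain faces at +y, -y and +x, release button on the -x face. Gripped on the y faces it is carried without touching the button; gripped on the x faces, a finger presses the button in.
- button_face (a point): middle of the release button's outer face, 25 mm from the head's axis on its -x side, level with the head's centre; button 20 mm wide, 22 high, 7 proud.
- release (a joint): release button travel in m: 0 out (column locked), 0.005 fully in; frees the column from about 0.003 and springs out when let go; 3 N to start, 8 N fully in (a grip of 20 to 40 N does it).
- column (a joint): how far the inner column with the head is out of the outer tube, m: 0 closed, 0.055 first stop, 0.110 second stop (end of travel 0.111). Button out: locks at a stop. Button kept in: slides past the first stop with about 2.5 N friction plus 1.3 N head weight, too little to lift the foot; pulled beyond the second stop, the whole stand lifts.
- rail: freestanding steel utensil rail, 500 mm long, 200 high, fixed; origin on the worktop below its middle; it runs along its y, front is -x. Cups, spatula and strainer hang from it, at least 80 mm to either side of the fork.
- fork_seat (a point): where the stand's collar rests on the fork hook: 80 mm in front of the rail, 180 mm above the worktop, on two 7 mm prongs 35 mm apart with the tube between them. They point to the rail's -x and their tips turn up 13 mm: lift the stand over 20 mm (at most 110, or the foot meets the prongs), then move it 100 mm or more to the rail's -x.
- mat_top (a point): centre of the top of the round cork mat, 160 mm across and 4 mm thick, fixed on the worktop.
- bowl: white ceramic mixing bowl, 150 mm across, 65 mm high (bystander); origin under its centre
- scale: flat white kitchen scale 150 x 160 x 20 mm (bystander); origin under its centre
- camera: black compact camera 108 x 62 x 34 mm standing on the worktop (bystander); origin under its centre
- mug: white mug, 82 mm across, 92 mm high (bystander); origin under its centre
- jar: glass jar with steel lid, 72 mm across, 95 mm high (bystander); origin under its centre
- spoon: wooden spoon 250 mm long lying on the worktop (bystander); origin at its middle
Mind the look-alikes: they are no part of the job. Of the things like the part that bears mat_top, leave any that is red or yellow; of the rest the larger one is meant.

How it is judged:
By the outcome, as a careful person would: the job done as asked, in the order asked, and still so for the second after the job is handed in, while the arm keeps its last pose, push and grip.
It also fails if it takes over 53 s, if anything falls off the work surface, if the arm or the gripper's body presses on something with over 40 N, if the wrist force passes 120 N, or if a joint passes its speed limit or range.

## Working session

There is one attempt and no reset: what is moved stays moved. The work goes in short steps, Python scripts to look and compute and a tool call to move; the robot and the scene stay as the last step left them, time stands still between calls to the robot, and variables do not carry over. Pictures are saved under pics/ and viewed, at most 10 in all, crops included, and the job is handed in when it is done.

Besides the shell and the picture viewer there is one more tool, called after ">>>" by a JSON object that holds its "fn" and its "kwargs", one argument or row to a line. jog_arm: Moves the arm, as the interface text tells. Its arguments: {"type":"object","properties":{"rows":{"type":"array"},"newtons":{"type":"number"}},"required":["rows"]}

```bash
mkdir -p pics; cat > h.py <<'E'
from cell import manip
import numpy as np, cv2
def shot(n):
    m=manip.camera_model(n); p,d=manip.camera(n); return p,d,m
def ray(m,u,v):
    K=np.array(m["K"]);R=np.array(m["R"]);t=np.array(m["t"])
    q=cv2.undistortPoints(np.array([[[u,v]]],float),K,np.array([m["k1"],0,0,0.]))[0,0]
    return -R.T@t, R.T@np.array([q[0],q[1],1.])
def onz(m,u,v,z):
    o,r=ray(m,u,v); return o+r*(z-o[2])/r[2]
def pt(m,d,u,v):
    o,r=ray(m,u,v); return o+r*d[int(v),int(u)]
def cloud(m,d):
    K=np.array(m["K"]);R=np.array(m["R"]);t=np.array(m["t"])
    v,u=np.mgrid[0:480,0:640]
    q=cv2.undistortPoints(np.stack([u,v],-1).reshape(-1,1,2).astype(float),K,np.array([m["k1"],0,0,0.]))[:,0]
    c=np.c_[q,np.ones(len(q))]*d.reshape(-1,1)
    return ((c-t)@R).reshape(480,640,3)
def tri(m1,p1,m2,p2):
    o1,r1=ray(m1,*p1);o2,r2=ray(m2,*p2)
    s=np.linalg.lstsq(np.c_[r1,-r2],o2-o1,rcond=None)[0]
    a=o1+s[0]*r1;b=o2+s[1]*r2; return (a+b)/2,np.linalg.norm(a-b)
E
python3 - <<'E'
from h import *
print(manip.read_state())
for n in("scene","side"):
    p,d,m=shot(n); cv2.imwrite(f"pics/{n}0.png",p); np.savez(f"/tmp/{n}0.npz",p=p,d=d)
    print(n,-np.array(m["R"]).T@m["t"],m["R"][2])
E
```

```text
{'clock': 0.0, 'joints': array([-6.66059323e-02,  3.00465341e-01,  1.52160949e+00,  3.76930499e-05,
        1.32070668e+00, -6.65915371e-02]), 'qd': array([-0.0005691 , -0.00356813, -0.0011015 , -0.0005482 , -0.00195676,
        0.00062598]), 'effort': array([-1.53750298e-03, -5.31805658e+01, -3.52735734e+01,  7.07558286e-02,
        2.43994006e-02, -4.79655944e-05]), 'eef_pos': array([5.49746081e+02, 1.99589401e-02, 2.23677462e+02]), 'eef_rot': array([-3.14040886e+00, -1.15538004e-04,  1.57077251e+00]), 'wrist_force': array([0.62069612, 0.64791037, 0.48632389]), 'moment': array([ 0.01809898,  0.02567403, -0.03214465]), 'finger_force': 0.0, 'finger_gap': 94.11937914205124}
scene [ 970.50798332  565.42503228 1302.74896624] [-0.29567434 -0.50057224 -0.81363635]
side [338.90299906 947.08664844 896.99551902] [ 0.16570641 -0.80377854 -0.57138554]
```

View pics/scene0.png

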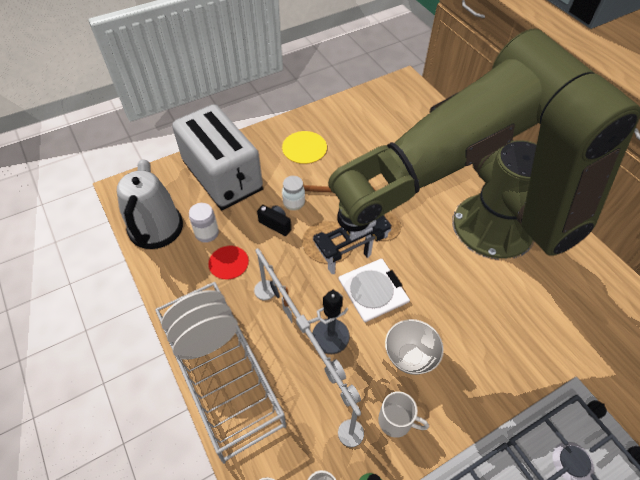

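View pics/side0.png

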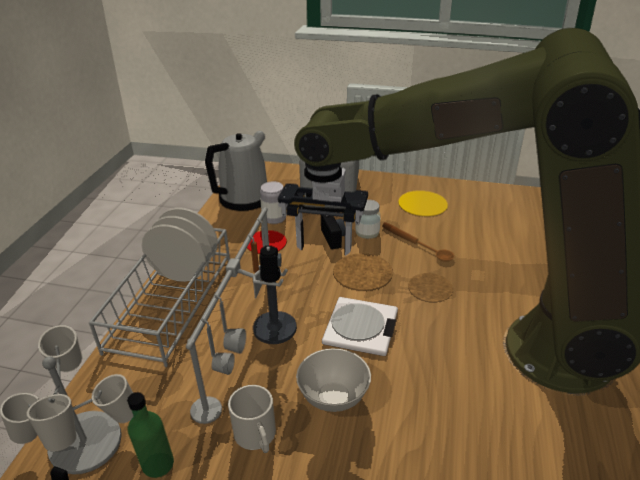

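The stand hangs on the fork at scene (332,303) and side (269,262). The round mats are large cork at side (363,271), small cork at side (431,287), red at side (267,241) and yellow at side (422,203). The larger cork one is meant. Other tall black things are the camera at scene (274,220) and the bottle at side (150,440), and neither is the stand.

```bash
cat > m.py <<'E'
from h import *
D={}
for n in("scene","side"):
    z=np.load(f"/tmp/{n}0.npz"); m=manip.camera_model(n); D[n]=(z["p"],z["d"],m,cloud(m,z["d"]))
# mats: side view, ray to z=4, low-height cork-coloured
for n in D:
    p,d,m,C=D[n]; hsv=cv2.cvtColor(p,cv2.COLOR_BGR2HSV)
    print(n,"hsv samples",[hsv[v,u].tolist() for u,v in ([(363,275),(435,290),(400,300)] if n=="side" else [(400,235),(320,250),(330,400)])])
p,d,m,C=D["side"]
for u,v in[(363,271),(338,271),(390,271),(431,287),(411,287),(452,287)]: print((u,v),pt(m,d,u,v).round(0))
# stand: points dark cloud near
for n in D:
    p,d,m,C=D[n]; 
    u,v=(332,303) if n=="scene" else (269,262)
    c=C[v,u]; print(n,"head px",c.round(0))
    near=(np.hypot(C[...,0]-c[0],C[...,1]-c[1])<70)&(d>0)
    for lo,hi in((2,20),(30,140),(165,195),(196,236),(236,242),(242,260)):
        P=C[near&(C[...,2]>lo)&(C[...,2]<hi)&(p.max(2)<90)]
        if len(P)>5: print(lo,hi,len(P),P.min(0).round(0),P.max(0).round(0),np.median(P,0).round(0))
    cr=p[max(0,v-70):v+100,u-85:u+85]; cv2.imwrite(f"/tmp/c_{n}.png",cv2.resize(cr,(400,400),interpolation=cv2.INTER_CUBIC))
cv2.imwrite("pics/crop1.png",np.hstack([cv2.imread(f"/tmp/c_{n}.png") for n in D]))
E
python3 m.py
```

```text
scene hsv samples [[16, 112, 220], [120, 9, 85], [16, 118, 195]]
side hsv samples [[16, 154, 136], [17, 148, 134], [16, 143, 152]]
(363, 271) [ 485. -203.    3.]
(338, 271) [ 550. -190.    3.]
(390, 271) [ 413. -216.    4.]
(431, 287) [ 302. -171.    3.]
(411, 287) [ 353. -160.    4.]
(452, 287) [ 248. -181.    4.]
scene head px [660.  93. 245.]
30 140 779 [603.  35.  30.] [691. 131. 139.] [657.  91.  40.]
165 195 45 [638.  76. 179.] [676. 105. 195.] [660.  98. 187.]
196 236 156 [634.  69. 196.] [673. 101. 236.] [663.  96. 216.]
236 242 23 [637.  72. 236.] [670. 100. 242.] [664.  97. 239.]
242 260 189 [631.  65. 242.] [671. 100. 257.] [654.  85. 250.]
side head px [641.  97. 230.]
2 20 43 [595.  79.   2.] [691. 162.   5.] [629. 122.   3.]
30 140 1292 [597.  32.  30.] [695. 134. 140.] [642.  91.  39.]
165 195 163 [616.  64. 167.] [710. 107. 195.] [638.  99. 185.]
196 236 330 [620.  71. 196.] [665. 105. 236.] [639.  97. 217.]
236 242 53 [624.  68. 236.] [661. 104. 242.] [640.  97. 239.]
242 260 186 [626.  66. 242.] [662. 104. 256.] [645.  88. 249.]
```

View pics/crop1.png

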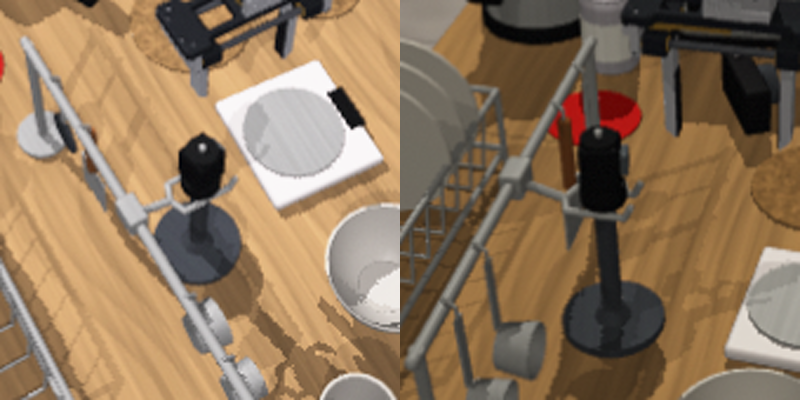

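```bash
cat > m2.py <<'E'
from m import D
from h import *
from scipy.optimize import least_squares
for n in D:
    p,d,m,C=D[n]; hsv=cv2.cvtColor(p,cv2.COLOR_BGR2HSV)
    # foot: dark low-sat blob; contour rays at z=39, circle r=50
    near=(np.hypot(C[...,0]-646,C[...,1]-85)<75)&(C[...,2]>31)&(C[...,2]<46)&(p.max(2)<110)
    P=C[near]; 
    mask=near.astype(np.uint8)*255
    cs=max(cv2.findContours(mask,0,cv2.CHAIN_APPROX_NONE)[0],key=cv2.contourArea)
    h=cv2.convexHull(cs)[:,0]
    E=np.array([onz(m,u,v,37)[:2] for u,v in h])
    r=least_squares(lambda q:np.hypot(E[:,0]-q[0],E[:,1]-q[1])-q[2],[646,85,50],loss="soft_l1").x
    print(n,"foot",r.round(1),"z",np.median(P[:,2]).round(1))
    # rail bar
    R=C[(C[...,2]>185)&(C[...,2]<206)&(hsv[...,1]<60)&(C[...,0]>680)&(C[...,0]<850)&(abs(C[...,1]-90)<300)]
    for _ in range(4):
        c=R.mean(0);_,_,V=np.linalg.svd(R-c,full_matrices=False);e=R-c;dist=np.linalg.norm(e-np.outer(e@V[0],V[0]),axis=1);R=R[dist<max(12,2*np.median(dist))]
    s=(R-c)@V[0]
    print(n,"rail",len(R),c.round(0),V[0].round(3),(c+V[0]*s.min()).round(0),(c+V[0]*s.max()).round(0))
    T=C[(np.hypot(C[...,0]-650,C[...,1]-90)<45)&(C[...,2]>60)&(C[...,2]<150)&(p.max(2)<110)]
    print("tube",[ (z,T[abs(T[:,2]-z)<15].mean(0).round(0)) for z in(75,100,130) if (abs(T[:,2]-z)<15).any()])
# stud & head by triangulation of top (bright stud)
out=[]
for n in D:
    p,d,m,C=D[n]; u,v=(332,293) if n=="scene" else (269,247)
    g=p.max(2)[v-14:v+14,u-8:u+8]; hi=np.argwhere((g>100)); 
    print(n,"bright",[(u-8+b,v-14+a,int(g[a,b])) for a,b in hi][:30])
    # other objects
    for nm,(z0,z1) in {"bowl":(55,70),"scale":(14,26)}.items():
        M=(C[...,2]>z0)&(C[...,2]<z1)&(hsv[...,1]<40)&(abs(C[...,0]-520)<160)&(abs(C[...,1]-80)<220)
        if M.sum()>20: P=C[M];print(nm,P.min(0).round(0),P.max(0).round(0))
    for v in (260,270,280): pass
p=D["side"][0]; hsv=cv2.cvtColor(p,cv2.COLOR_BGR2HSV); g=cv2.cvtColor(p,cv2.COLOR_BGR2GRAY)
print("matrow",g[271,322:404].tolist())
cv2.imwrite("pics/crop2.png",np.hstack([cv2.resize(p[235:305,320:460],(500,250)*1 if 0 else (400,200),interpolation=3),cv2.resize(p[235:295,235:305],(400,342),interpolation=3)[:200]]))
a=cv2.resize(p[235:310,320:470],(800,400),interpolation=3); cv2.imwrite("pics/crop2.png",a)
E
python3 m2.py | grep -v -e "head px" -e hsv
```

```text
(363, 271) [ 485. -203.    3.]
(338, 271) [ 550. -190.    3.]
(390, 271) [ 413. -216.    4.]
(431, 287) [ 302. -171.    3.]
(411, 287) [ 353. -160.    4.]
(452, 287) [ 248. -181.    4.]
30 140 779 [603.  35.  30.] [691. 131. 139.] [657.  91.  40.]
165 195 45 [638.  76. 179.] [676. 105. 195.] [660.  98. 187.]
196 236 156 [634.  69. 196.] [673. 101. 236.] [663.  96. 216.]
236 242 23 [637.  72. 236.] [670. 100. 242.] [664.  97. 239.]
242 260 189 [631.  65. 242.] [671. 100. 257.] [654.  85. 250.]
2 20 43 [595.  79.   2.] [691. 162.   5.] [629. 122.   3.]
30 140 1292 [597.  32.  30.] [695. 134. 140.] [642.  91.  39.]
165 195 163 [616.  64. 167.] [710. 107. 195.] [638.  99. 185.]
196 236 330 [620.  71. 196.] [665. 105. 236.] [639.  97. 217.]
236 242 53 [624.  68. 236.] [661. 104. 242.] [640.  97. 239.]
242 260 186 [626.  66. 242.] [662. 104. 256.] [645.  88. 249.]
scene foot [652.   82.2  49.4] z 38.8
scene rail 970 [733. 114. 200.] [-0.012  1.    -0.004] [ 737. -161.  201.] [731. 328. 199.]
tube [(75, array([656.,  88.,  74.])), (100, array([656.,  89., 101.])), (130, array([654.,  89., 1
[... 2344 characters left out ...]
), (np.int64(275), np.int64(235), 107), (np.int64(276), np.int64(235), 106), (np.int64(261), np.int64(236), 102), (np.int64(269), np.int64(236), 104), (np.int64(270), np.int64(236), 107), (np.int64(271), np.int64(236), 106)]
bowl [409.  81.  55.] [655. 299.  69.]
scale [380. -74.  14.] [536. 253.  26.]
matrow [124, 127, 120, 115, 109, 109, 114, 118, 122, 121, 116, 95, 104, 104, 103, 103, 103, 104, 110, 108, 105, 103, 101, 98, 97, 100, 101, 99, 92, 91, 90, 91, 99, 107, 110, 113, 112, 108, 102, 99, 98, 103, 104, 104, 106, 111, 110, 111, 107, 101, 94, 102, 109, 107, 106, 103, 98, 96, 102, 104, 99, 104, 107, 100, 97, 94, 93, 94, 98, 99, 100, 116, 122, 122, 120, 117, 119, 118, 117, 116, 118, 117]
```

View pics/crop2.png

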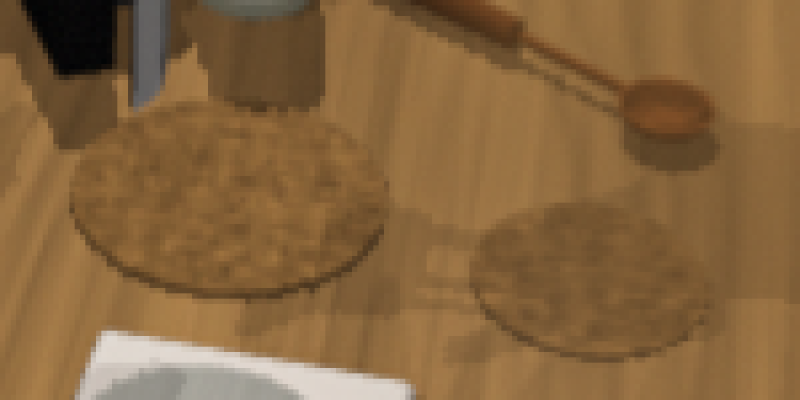

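The left crop disc (side centre (363,271), edges at columns 333 and 393) is the larger cork mat. The smaller one is at (431,287). The grey button shows on the -x side of the stand's head. Next I'll work out where the wrist camera looks.

```bash
python3 - <<'E'
from h import *
m=manip.camera_model("wrist");R=np.array(m["R"])
print(-R.T@m["t"],R,m["K"])
m=manip.camera_model("side")
E_=np.array([onz(m,u,v,4)[:2] for u,v in[(333.1,271),(392.7,271),(363,253.4),(363,289.4)]]);print(E_.round(0))
E
```

```text
[549.7738926   69.48139865 383.42691789] [[ 9.99997825e-01 -7.71948908e-04 -1.93729212e-03]
 [-2.87321707e-04 -9.71106983e-01  2.38644388e-01]
 [-2.06553918e-03 -2.38643313e-01 -9.71105094e-01]] [[353.04498172   0.         315.09779677]
 [  0.         353.04498172 241.58359372]
 [  0.           0.           1.        ]]
[[ 563. -186.]
 [ 406. -218.]
 [ 497. -282.]
 [ 473. -126.]]
```

>>> {"fn": "jog_arm", "kwargs": {
  "rows": [0, 0, 2.65, 0, 0, 0, 0, 0, 0, 2.65, 0, 0, 0, 0, 0, 0, 2.65, 0, 0, 0, 0, 0, 0, 2.65, 0, 0, 0, 0, 0.5, 0.6, 0, 0, 0, 0.1122, 0, 0.5, 0.6, 0, 0, 0, 0.1122, 0, 0.5, 0.6, 0, 0, 0, 0.1122, 0, 0.5, 0.6, 0, 0, 0, 0.1122, 0, 0.5, 0.6, 0, 0, 0, 0.1122, 0, 0.5, 0.6, 0, 0, 0, 0.1122, 0, 0.5, 0.6, 0, 0, 0, 0.1122, 0, 0.5, 0.6, 0, 0, 0, 0.1122, 0, 0.5, 0.6, 0, 0, 0, 0.1122, 0, 0.5, 0.6, 0, 0, 0, 0.1122, 0, 0.5, 0.6, 0, 0, 0, 0.1122, 0, 0.5, 0.6, 0, 0, 0, 0.1122, 0, 0.5, 0.6, 0, 0, 0, 0.1122, 0, 0.5, 0.6, 0, 0, 0, 0.1122, 0, 0, 0, 0, 0, 0, 0, 0, 0, 0, 0, 0, 0, 0, 0]
}}

```text
clock: 1.77
eef_pos: [619.9, 84.0, 329.7]
eef_rot: [-3.141, -0.001, 3.138]
wrist_force: [0.4, -0.6, -0.6]
finger_gap: 94.2
finger_force: 0.0
```

```bash
python3 - <<'E'
from h import *
print(manip.read_state()["joints"])
p,d,m=shot("wrist"); C=cloud(m,d); np.savez("/tmp/w1.npz",p=p,d=d,C=C)
cv2.imwrite("pics/w1.png",p)
M=(np.hypot(C[...,0]-650,C[...,1]-86)<45)&(C[...,2]>198)&(C[...,2]<262)&(d>0)
for lo,hi in((198,215),(215,235),(235,243),(243,252),(252,262)):
    P=C[M&(C[...,2]>lo)&(C[...,2]<=hi)]
    if len(P): print(lo,hi,len(P),P.min(0).round(0),P.max(0).round(0),P.mean(0).round(1))
E
```

```text
[ 7.62338241e-02  4.28098528e-01  1.10850062e+00 -4.93706929e-05
  1.60590189e+00 -1.49144765e+00]
198 215 62 [622.  63. 198.] [657. 104. 215.] [631.7  86.5 209.6]
215 235 537 [622.  63. 215.] [655. 103. 235.] [627.4  80.3 228.8]
235 243 292 [622.  63. 235.] [667. 103. 243.] [635.3  82.5 240.2]
243 252 1933 [628.  63. 243.] [667. 103. 252.] [646.   83.2 248. ]
252 262 74 [645.  80. 252.] [651.  86. 257.] [647.6  83.  254.7]
```

View pics/w1.png

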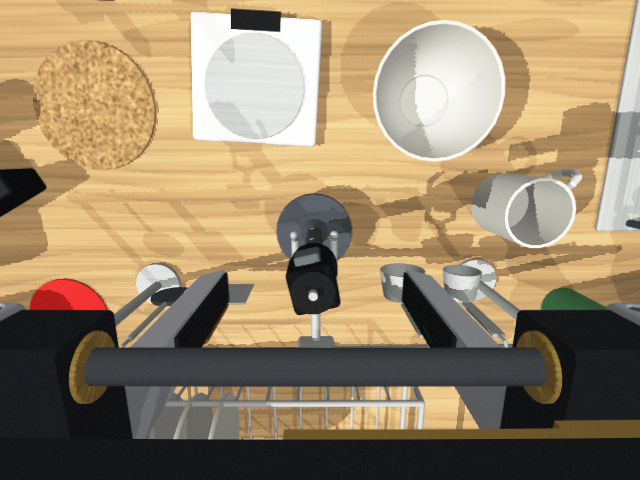

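Stand at image (313,290) with stud (313,296) and grey button (307,257). The head is turned a bit about vertical. Large cork mat at (96,104).

```bash
python3 - <<'E'
from h import *
z=np.load("/tmp/w1.npz");p,d,C=z["p"],z["d"],z["C"]; m=manip.camera_model("wrist")
g=p.max(2).astype(int)
print(g[244:272:3,288:342:3])
# button face: gray in head region
roi=np.zeros_like(g,bool); roi[242:275,290:335]=1
B=roi&(g>60)&(C[...,2]>205)&(C[...,2]<240)
P=C[B]; print(len(P),P.mean(0).round(1),np.argwhere(B).mean(0))
X=np.array([647.6,83.2]); v=P.mean(0)[:2]-X; print("axis dir",v, "yaw",np.arctan2(-v[1],-v[0]))
# head plain front face fit: points z 205-242, not grey
for nm,S in(("btn",P),):
    A=np.polyfit(S[:,1],S[:,0],1); print(nm,"slope dx/dy",A, "yaw",-A[0])
M=(np.hypot(C[...,0]-648,C[...,1]-83)<32)&(C[...,2]>244)&(C[...,2]<252)&(d>0)
print("rect top",cv2.minAreaRect(C[M][:,:2].astype(np.float32)), "zmed",np.median(C[M][:,2]))
cv2.imwrite("pics/w1c.png",cv2.resize(p[185:320,260:370],(489,600),interpolation=3))
E
```

```text
[[106 155 226 143 104 103  23  18  10  14  16  20 108 108 114 164 146 105]
 [105 161 229 147  23  18  16  16  34  60  36   9  15  42 111 167 145 105]
 [104 146 231  32  51  59  65  63  65  63  59  22  17  15  46 167 146 103]
 [103 136  50  62  65  64  64  66  67  94  67  15  11  16  13 108 146 100]
 [107 117  51  62  80 109 119 125 133 134  91  18  14  16  15  17 146 107]
 [216  15 110 130 137 134 133 133 130 129 111  17  17  18  16  23  93 210]
 [121  14  89 134 132 133 130 130 129  60  23  12  14  15  11  26  59 232]
 [ 57  11  35 132 123  49  26  16  13  11  15  18  20  21  17  22  25 227]
 [ 12  14  15  15  14  18  18  23  22  23  24  25  28  29  20  18  20 232]
 [ 12  19  20  24  22  24  22  20  18  20  20  20  23  27  22  11  28 234]]
352 [626.   77.9 230.9] [256.91761364 306.47727273]
axis dir [-21.63827572  -5.26214865] yaw 0.238556277013304
btn slope dx/dy [-2.27236197e-01  6.43672025e+02] yaw 0.2272361974136073
rect top ((647.703857421875, 83.29589080810547), (33.83857727050781, 33.91381072998047), 12.62504768371582) zmed 248.87183386854957
```

View pics/w1c.png

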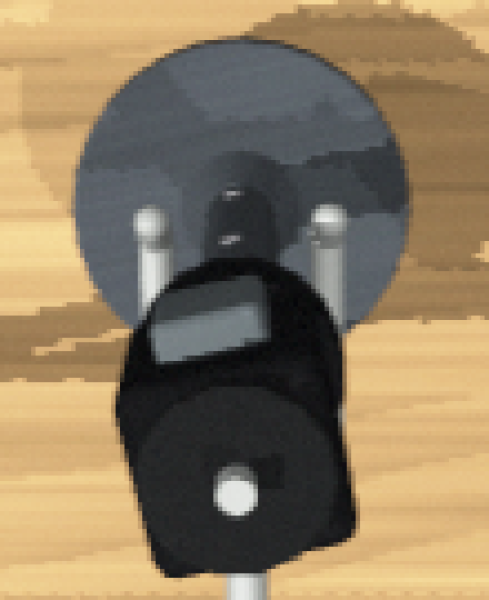

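The stand's yaw is about 0.23 rad, with its axis at (648, 83) and the head centre at z≈224. I'll grip the y faces.

>>> {"fn": "jog_arm", "kwargs": {
  "rows": [0.93, -0.03, 0, 0, 0, 0.077, 0, 0.93, -0.03, 0, 0, 0, 0.077, 0, 0.93, -0.03, 0, 0, 0, 0.076, 0, 0, 0, -2.5, 0, 0, 0, 0, 0, 0, -2.5, 0, 0, 0, 0, 0, 0, -2.5, 0, 0, 0, 0, 0, 0, -1.5, 0, 0, 0, 0, 0, 0, -1.5, 0, 0, 0, 0, 0, 0, 0, 0, 0, 0, 0]
}}

```text
clock: 2.57
eef_pos: [646.8, 82.6, 222.1]
eef_rot: [3.141, -0.005, -2.915]
wrist_force: [-0.6, 0.3, -0.8]
finger_gap: 94.0
finger_force: 0.0
```

>>> {"fn": "jog_arm", "kwargs": {
  "rows": [0, 0, 0, 0, 0, 0, 0.5, 0, 0, 0, 0, 0, 0, 0.55, 0, 0, 0, 0, 0, 0, 1, 0, 0, 0, 0, 0, 0, 1, 0, 0, 0, 0, 0, 0, 1, 0, 0, 0, 0, 0, 0, 1, 0, 0, 0, 0, 0, 0, 1, 0, 0, 0, 0, 0, 0, 1, 0, 0, 0, 0, 0, 0, 1, 0, 0, 0, 0, 0, 0, 1],
  "newtons": 35
}}

```text
clock: 3.4
eef_pos: [648.0, 82.9, 225.3]
eef_rot: [-3.141, 0.0, -2.912]
wrist_force: [-0.3, -1.7, 1.1]
finger_gap: 35.6
finger_force: 35.0
```

>>> {"fn": "jog_arm", "kwargs": {
  "rows": [0, 0, 0.5, 0, 0, 0, 1, 0, 0, 1, 0, 0, 0, 1, 0, 0, 1, 0, 0, 0, 1, 0, 0, 1, 0, 0, 0, 1, 0, 0, 1, 0, 0, 0, 1, 0, 0, 1, 0, 0, 0, 1, 0, 0, 0.5, 0, 0, 0, 1, 0, 0, 0, 0, 0, 0, 1, 0, 0, 0, 0, 0, 0, 1]
}}

```text
clock: 4.15
eef_pos: [647.9, 83.1, 285.2]
eef_rot: [-3.142, 0.0, -2.912]
wrist_force: [-0.8, -0.6, -7.6]
finger_gap: 35.8
finger_force: 35.0
```

>>> {"fn": "jog_arm", "kwargs": {
  "rows": [-0.5, 0, 0, 0, 0, 0, 1, -1, 0, 0, 0, 0, 0, 1, -1.5, 0, 0, 0, 0, 0, 1, -1.5, 0, 0, 0, 0, 0, 1, -1.5, 0, 0, 0, 0, 0, 1, -1.5, 0, 0, 0, 0, 0, 1, -1.5, 0, 0, 0, 0, 0, 1, -1.5, 0, 0, 0, 0, 0, 1, -1, 0, 0, 0, 0, 0, 1, -0.5, 0, 0, 0, 0, 0, 1, 0, 0, 0, 0, 0, 0, 1]
}}

```text
clock: 5.07
eef_pos: [527.1, 83.2, 285.3]
eef_rot: [3.142, -0.0, -2.911]
wrist_force: [2.0, 0.1, -6.5]
finger_gap: 36.2
finger_force: 35.0
```

```bash
python3 - <<'E'
from h import *
z=np.load("/tmp/w1.npz");p,d,C=z["p"],z["d"],z["C"]
# mat by cork texture colour/height in wrist view 1
ok=(np.hypot(C[...,0]-485,C[...,1]+204)<100)
hsv=cv2.cvtColor(p,cv2.COLOR_BGR2HSV)
for M,nm in((ok&(C[...,2]>2)&(C[...,2]<7),"height"),(ok&(hsv[...,2]<225)&(hsv[...,1]>110),"colour")):
    M=cv2.morphologyEx(M.astype(np.uint8),cv2.MORPH_CLOSE,np.ones((5,5)));M=cv2.morphologyEx(M,cv2.MORPH_OPEN,np.ones((5,5)))
    cs=cv2.findContours(M,0,cv2.CHAIN_APPROX_NONE)[0]
    if cs:
        c=max(cs,key=cv2.contourArea); E_=C[c[:,0,1],c[:,0,0],:2]
        print(nm,cv2.boundingRect(c),cv2.minEnclosingCircle(E_.astype(np.float32)),E_.min(0),E_.max(0))
inn=np.hypot(C[...,0]-485,C[...,1]+204)<60; print("z mat",np.median(C[inn][:,2]))
E
```

```text
height (33, 41, 122, 129) ((488.6027526855469, -205.6366424560547), 81.4177474975586) [ 409.05147944 -283.59444427] [ 567.17138411 -124.65737636]
colour (18, 33, 141, 150) ((505.6017761230469, -109.12954711914062), 199.27183532714844) [ 399.42033028 -304.45680025] [584.94357002  84.89743454]
z mat 3.3704672582999557
```

>>> {"fn": "jog_arm", "kwargs": {
  "rows": [-0.25, -0.75, 0, 0, 0, 0, 1, -0.25, -1.5, 0, 0, 0, 0, 1, -0.25, -2, 0, 0, 0, 0, 1, -0.25, -2, 0, 0, 0, 0, 1, -0.25, -2, 0, 0, 0, 0, 1, -0.25, -2, 0, 0, 0, 0, 1, -0.25, -2, 0, 0, 0, 0, 1, -0.25, -2, 0, 0, 0, 0, 1, -0.25, -2, 0, 0, 0, 0, 1, -0.25, -2, 0, 0, 0, 0, 1, -0.25, -2, 0, 0, 0, 0, 1, -0.25, -2, 0, 0, 0, 0, 1, -0.25, -2, 0, 0, 0, 0, 1, -0.25, -2, 0, 0, 0, 0, 1, -0.25, -1.5, 0, 0, 0, 0, 1, -0.25, -1, 0, 0, 0, 0, 1, 0, 0, 0, 0, 0, 0, 1, 0, 0, 0, 0, 0, 0, 1, 0, 0, 0, 0, 0, 0, 1]
}}

```text
clock: 6.65
eef_pos: [488.0, -204.1, 285.2]
eef_rot: [3.141, 0.0, -2.911]
wrist_force: [-0.2, 0.2, -7.0]
finger_gap: 35.9
finger_force: 35.0
```

```bash
python3 - <<'E'
from h import *
s=manip.read_state(); e=s["eef_pos"]; print(e,s["joints"].round(2))
for n in("side","scene"):
    p,d,m=shot(n); C=cloud(m,d)
    N=np.hypot(C[...,0]-e[0],C[...,1]-e[1])<75
    M=N&(C[...,2]>80)&(C[...,2]<112)&(p.max(2)<110)
    P=C[M]; print(n,"foot",len(P),P.min(0).round(0),P.max(0).round(0),"z",np.median(P[:,2]).round(1))
    for z in(120,150,180,210):
        T=C[N&(abs(C[...,2]-z)<10)&(np.hypot(C[...,0]-e[0],C[...,1]-e[1])<25)]; print(z,len(T),T.mean(0).round(1) if len(T) else "")
    if n=="side": cv2.imwrite("pics/s2.png",cv2.resize(p[130:330,230:500],(800,592),interpolation=3))
E
```

```text
[ 488.00224311 -204.05016768  285.1585252 ] [-0.47  0.21  1.49  0.    1.44 -2.27]
side foot 708 [ 437. -255.   85.] [ 534. -153.  112.] z 98.0
120 58 [ 485.1 -197.4  119.2]
150 51 [ 485.  -196.7  151.2]
180 52 [ 486.2 -197.8  180. ]
210 55 [ 484.6 -197.8  210.4]
scene foot 647 [ 446. -255.   88.] [ 541. -154.  112.] z 99.3
120 40 [ 493.9 -199.7  117.5]
150 31 [ 494.2 -199.   150.4]
180 34 [ 494.8 -199.5  180.1]
210 34 [ 494.7 -200.4  210.3]
```

View pics/s2.png

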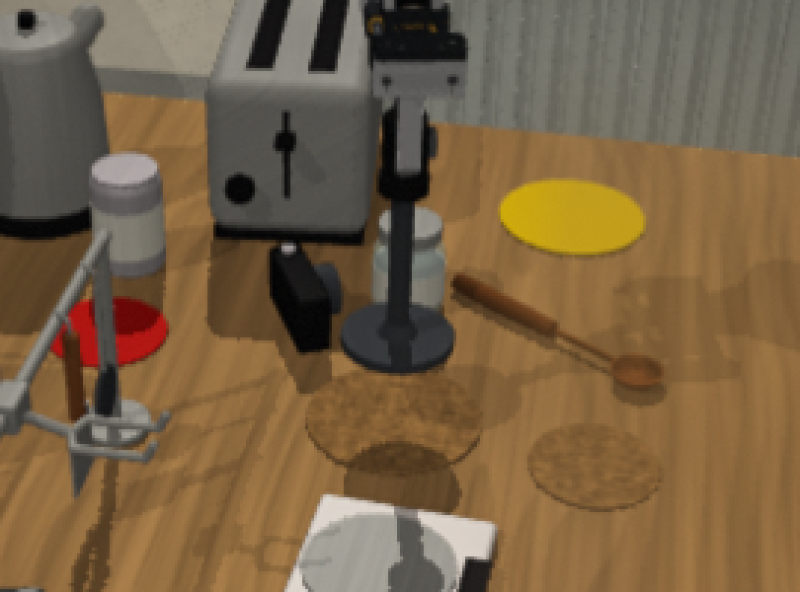

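The stand hangs upright over the larger mat, with the foot at crop (398,335). Lowering.

>>> {"fn": "jog_arm", "kwargs": {
  "rows": [0, 0, -1, 0, 0, 0, 1, 0, 0, -1.5, 0, 0, 0, 1, 0, 0, -1.5, 0, 0, 0, 1, 0, 0, -1.5, 0, 0, 0, 1, 0, 0, -1, 0, 0, 0, 1, 0, 0, -0.8, 0, 0, 0, 1, 0, 0, -0.5, 0, 0, 0, 1, 0, 0, 0, 0, 0, 0, 1, 0, 0, 0, 0, 0, 0, 1]
}}

```text
clock: 7.5
eef_pos: [488.1, -204.4, 207.6]
eef_rot: [-3.141, 0.0, -2.912]
wrist_force: [-1.2, 0.2, -7.1]
finger_gap: 35.8
finger_force: 35.0
```

>>> {"fn": "jog_arm", "kwargs": {
  "rows": [0, 0, -0.2, 0, 0, 0, 1, 0, 0, -0.2, 0, 0, 0, 1, 0, 0, -0.1, 0, 0, 0, 1, 0, 0, 0, 0, 0, 0, 1, 0, 0, 0, 0, 0, 0, 1]
}}

```text
clock: 7.92
eef_pos: [487.9, -204.4, 202.4]
eef_rot: [-3.141, 0.0, -2.912]
wrist_force: [0.4, -0.2, -6.2]
finger_gap: 35.8
finger_force: 35.0
```

>>> {"fn": "jog_arm", "kwargs": {
  "rows": [0, 0, -0.1, 0, 0, 0, 1, 0, 0, 0, 0, 0, 0, 1, 0, 0, 0, 0, 0, 0, 1, 0, 0, 0, 0, 0, 0, 1]
}}

```text
clock: 8.25
eef_pos: [488.1, -204.5, 201.7]
eef_rot: [-3.141, 0.001, -2.912]
wrist_force: [-1.4, -0.1, 0.5]
finger_gap: 35.5
finger_force: 35.0
```

>>> {"fn": "jog_arm", "kwargs": {
  "rows": [0, 0, -0.1, 0, 0, 0, 1, 0, 0, 0, 0, 0, 0, 1, 0, 0, 0, 0, 0, 0, 1, 0, 0, 0, 0, 0, 0, 1]
}}

```text
clock: 8.58
eef_pos: [488.1, -204.6, 201.3]
eef_rot: [-3.141, 0.001, -2.912]
wrist_force: [-2.5, -0.0, 7.4]
finger_gap: 35.6
finger_force: 35.0
```

>>> {"fn": "jog_arm", "kwargs": {
  "rows": [0, 0, 0.1, 0, 0, 0, 1, 0, 0, 0, 0, 0, 0, 1, 0, 0, 0, 0, 0, 0, 0.58, 0, 0, 0, 0, 0, 0, 0.5, 0, 0, 0, 0, 0, 0, 0, 0, 0, 0, 0, 0, 0, 0, 0, 0, 0, 0, 0, 0, 0, 0, 0, 0, 0, 0, 0, 0, 0, 0, 0, 0, 0, 0, 0]
}}

```text
clock: 9.33
eef_pos: [487.9, -204.4, 201.2]
eef_rot: [3.142, -0.0, -2.912]
wrist_force: [-0.5, -0.4, 0.9]
finger_gap: 76.0
finger_force: 0.0
```

```bash
cat > chk.py <<'E'
from h import *
s=manip.read_state(); e=s["eef_pos"]; print(e,s["wrist_force"].round(1),s["finger_gap"])
p,d,m=shot("wrist"); C=cloud(m,d); cv2.imwrite("/tmp/w.png",p)
N=(np.hypot(C[...,0]-e[0],C[...,1]-e[1])<35)&(d>0)
zt=228-3.5
M=N&(C[...,2]>zt-5)&(C[...,2]<zt+5); P=C[M]
if len(P)>20: print("plate",len(P),np.median(P[:,2]).round(1),cv2.minAreaRect(P[:,:2].astype(np.float32)),P.mean(0).round(1))
M=N&(C[...,2]>zt+5)&(C[...,2]<zt+14); P=C[M]
if len(P): print("stud",len(P),P.mean(0).round(1))
for n in("side","scene"):
    p,d,m=shot(n); C=cloud(m,d); N=np.hypot(C[...,0]-e[0],C[...,1]-e[1])<60
    P=C[N&(C[...,2]>9)&(C[...,2]<22)&(p.max(2)<110)]; print(n,"foot",len(P),P.min(0).round(0),P.max(0).round(0),np.median(P[:,2]).round(1))
    for z in(45,80,120):
        T=C[(abs(C[...,2]-z)<12)&(np.hypot(C[...,0]-e[0],C[...,1]-e[1])<25)]; print(z,len(T),T.mean(0).round(1) if len(T) else "")
E
python3 chk.py
```

```text
[ 487.87099916 -204.36974969  201.19832568] [-0.5 -0.4  0.9] 76.03870421919609
plate 4874 225.0 ((485.8482666015625, -204.31552124023438), (31.654338836669922, 34.46730422973633), 12.754150390625) [ 483.8 -204.9  224.3]
stud 212 [ 487.8 -204.   231.1]
side foot 616 [ 436. -256.    9.] [ 535. -152.   22.] 15.5
45 53 [ 484.9 -197.5   45.4]
80 62 [ 485.2 -198.5   79.9]
120 58 [ 485.1 -197.4  120.1]
scene foot 551 [ 443. -254.    9.] [ 541. -156.   22.] 16.2
45 32 [ 494.6 -200.3   43.6]
80 35 [ 496.  -201.    79.2]
120 29 [ 494.7 -199.6  120.8]
```

Stand is upright and released on the mat. I'll turn 90° to face the button.

>>> {"fn": "jog_arm", "kwargs": {
  "rows": [0, 0, 0, 0, 0, 0, 0, 0, 0, 0, 0, 0, 0, 0, 0, 0, 0, 0, 0, 0, 0, -0.1, -0.02, 0, 0, 0, -0.1122, 0, 0, 0, 0, 0, 0, -0.1122, 0, 0, 0, 0, 0, 0, -0.1122, 0, 0, 0, 0, 0, 0, -0.1122, 0, 0, 0, 0, 0, 0, -0.1122, 0, 0, 0, 0, 0, 0, -0.1122, 0, 0, 0, 0, 0, 0, -0.1122, 0, 0, 0, 0, 0, 0, -0.1122, 0, 0, 0, 0, 0, 0, -0.1122, 0, 0, 0, 0, 0, 0, -0.1122, 0, 0, 0, 0, 0, 0, -0.1122, 0, 0, 0, 0, 0, 0, -0.1122, 0, 0, 0, 0, 0, 0, -0.1122, 0, 0, 0, 0, 0, 0, -0.1122, 0, 0, 0, 0, 0, 0, 0, 0, 0, 0, 0, 0, 0, 0, 0]
}}

```text
clock: 11.07
eef_pos: [486.9, -204.6, 201.3]
eef_rot: [-3.142, 0.0, 1.804]
wrist_force: [-0.1, 0.3, 0.7]
finger_gap: 94.1
finger_force: 0.0
```

```bash
python3 chk.py; cp /tmp/w.png pics/w3.png
```

```text
[ 486.88548917 -204.61080098  201.26138725] [-0.1  0.3  0.7] 94.06994609721903
plate 4911 225.1 ((487.6538391113281, -201.74395751953125), (34.63646697998047, 31.781160354614258), 13.224588394165039) [ 487.2 -199.7  224.4]
stud 212 [ 488.2 -203.5  231.2]
side foot 622 [ 436. -251.    9.] [ 536. -153.   22.] 15.2
45 54 [ 484.9 -198.1   45.4]
80 61 [ 485.2 -198.1   80. ]
120 55 [ 484.6 -197.4  121.1]
scene foot 547 [ 443. -254.    9.] [ 542. -156.   22.] 16.3
45 31 [ 494.5 -199.7   46.6]
80 32 [ 495.5 -201.5   80.3]
120 33 [ 494.4 -200.2  120.1]
```

View pics/w3.png

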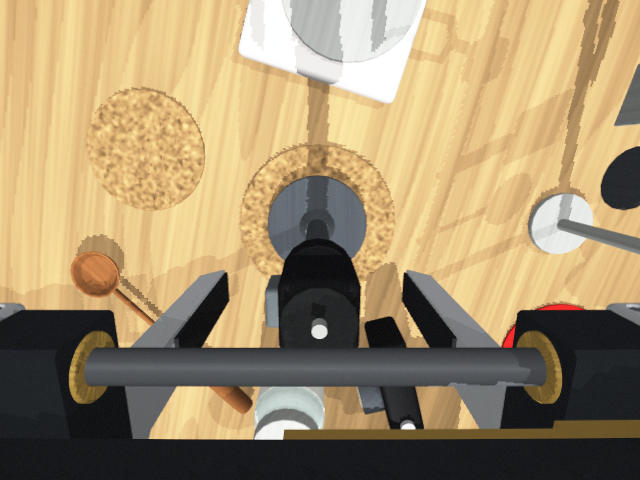

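The foot is centred on the mat (317,222), with the button on the left of the head (272,300), facing the left finger. Closing.

>>> {"fn": "jog_arm", "kwargs": {
  "rows": [0, 0, 0, 0, 0, 0, 0.4, 0, 0, 0, 0, 0, 0, 0.45, 0, 0, 0, 0, 0, 0, 0.5, 0, 0, 0, 0, 0, 0, 0.53, 0, 0, 0, 0, 0, 0, 0.56, 0, 0, 0, 0, 0, 0, 0.58, 0, 0, 0, 0, 0, 0, 0.6, 0, 0, 0, 0, 0, 0, 1, 0, 0, 0, 0, 0, 0, 1, 0, 0, 0, 0, 0, 0, 1, 0, 0, 0, 0, 0, 0, 1, 0, 0, 0, 0, 0, 0, 1],
  "newtons": 32
}}

```text
clock: 12.22
eef_pos: [487.0, -204.6, 201.2]
eef_rot: [3.141, -0.0, 1.801]
wrist_force: [1.4, 0.3, -1.9]
finger_gap: 37.8
finger_force: 32.0
```

```bash
python3 chk.py
```

```text
[ 486.98382395 -204.55398336  201.23041174] [ 1.4  0.3 -1.9] 37.837262691364195
plate 5768 225.2 ((486.36474609375, -201.89382934570312), (61.80595397949219, 31.885196685791016), 13.52475643157959) [ 486.5 -199.3  224.5]
stud 1070 [ 485.7 -198.1  233.6]
side foot 616 [ 436. -255.    9.] [ 535. -151.   22.] 15.1
45 59 [ 484.3 -198.6   45.6]
80 60 [ 485.6 -198.7   80.3]
120 57 [ 484.3 -198.1  120.5]
scene foot 542 [ 444. -255.    9.] [ 541. -155.   22.] 16.0
45 32 [ 494.1 -201.    46.5]
80 31 [ 494.2 -201.1   78.6]
120 33 [ 493.2 -199.8  121.4]
```

Button fully in (gap 37.8 mm). Pulling up.

>>> {"fn": "jog_arm", "kwargs": {
  "rows": [0, 0, 0.3, 0, 0, 0, 1, 0, 0, 0.6, 0, 0, 0, 1, 0, 0, 0.8, 0, 0, 0, 1, 0, 0, 0.8, 0, 0, 0, 1, 0, 0, 0.8, 0, 0, 0, 1, 0, 0, 0.8, 0, 0, 0, 1, 0, 0, 0.8, 0, 0, 0, 1, 0, 0, 0.8, 0, 0, 0, 1, 0, 0, 0.8, 0, 0, 0, 1, 0, 0, 0.8, 0, 0, 0, 1, 0, 0, 0.8, 0, 0, 0, 1, 0, 0, 0.8, 0, 0, 0, 1, 0, 0, 0.6, 0, 0, 0, 1, 0, 0, 0.4, 0, 0, 0, 1, 0, 0, 0.2, 0, 0, 0, 1, 0, 0, 0, 0, 0, 0, 1, 0, 0, 0, 0, 0, 0, 1, 0, 0, 0, 0, 0, 0, 1]
}}

```text
clock: 13.87
eef_pos: [486.9, -204.6, 302.3]
eef_rot: [3.141, 0.0, 1.801]
wrist_force: [-1.8, 0.2, 0.3]
finger_gap: 37.8
finger_force: 32.0
```

```bash
sed -i 's/(45,80,120)/(45,80,120,200)/' chk.py; python3 chk.py
```

```text
[ 486.92002568 -204.60475789  302.31782164] [-1.8  0.2  0.3] 37.76465668986712
plate 76 224.8 ((486.94061279296875, -199.0326690673828), (14.206265449523926, 5.284469127655029), 7.723407745361328) [ 486.1 -198.1  224.8]
stud 56 [ 486.2 -197.6  234. ]
side foot 620 [ 436. -254.    9.] [ 534. -152.   22.] 15.2
45 58 [ 484.3 -198.4   44.8]
80 56 [ 484.7 -198.7   78.8]
120 66 [ 483.9 -197.8  119.6]
200 52 [ 484.6 -200.7  199.6]
scene foot 554 [ 443. -254.    9.] [ 540. -156.   22.] 16.6
45 32 [ 493.7 -202.1   44.6]
80 27 [ 493.9 -199.8   80.8]
120 36 [ 493.3 -200.   119.7]
200 28 [ 493.2 -202.5  201.1]
```

>>> {"fn": "jog_arm", "kwargs": {
  "rows": [0, 0, 0.3, 0, 0, 0, 1, 0, 0, 0.3, 0, 0, 0, 1, 0, 0, 0.1, 0, 0, 0, 1, 0, 0, 0, 0, 0, 0, 1, 0, 0, 0, 0, 0, 0, 1, 0, 0, 0, 0, 0, 0, 1]
}}

```text
clock: 14.52
eef_pos: [486.9, -204.6, 309.5]
eef_rot: [3.141, 0.0, 1.801]
wrist_force: [-2.5, 0.7, 1.3]
finger_gap: 37.3
finger_force: 32.0
```

>>> {"fn": "jog_arm", "kwargs": {
  "rows": [0, 0, 0.1, 0, 0, 0, 1, 0, 0, 0, 0, 0, 0, 1, 0, 0, 0, 0, 0, 0, 1, 0, 0, 0, 0, 0, 0, 1, 0, 0, 0, 0, 0, 0, 1, 0, 0, 0, 0, 0, 0, 1]
}}

```text
clock: 15.02
eef_pos: [486.9, -204.6, 310.1]
eef_rot: [-3.141, -0.0, 1.801]
wrist_force: [-0.8, 0.8, -1.8]
finger_gap: 37.8
finger_force: 32.0
```

>>> {"fn": "jog_arm", "kwargs": {
  "rows": [0, 0, 0.1, 0, 0, 0, 1, 0, 0, 0, 0, 0, 0, 1, 0, 0, 0, 0, 0, 0, 1, 0, 0, 0, 0, 0, 0, 1, 0, 0, 0, 0, 0, 0, 1, 0, 0, 0, 0, 0, 0, 1]
}}

```text
clock: 15.52
eef_pos: [486.9, -204.6, 311.3]
eef_rot: [3.142, 0.0, 1.801]
wrist_force: [-0.2, 0.6, -1.7]
finger_gap: 37.4
finger_force: 32.0
```

>>> {"fn": "jog_arm", "kwargs": {
  "rows": [0, 0, 0.05, 0, 0, 0, 1, 0, 0, 0, 0, 0, 0, 1, 0, 0, 0, 0, 0, 0, 1, 0, 0, 0, 0, 0, 0, 1]
}}

```text
clock: 15.85
eef_pos: [486.9, -204.6, 311.8]
eef_rot: [-3.142, -0.0, 1.801]
wrist_force: [-1.9, 1.0, -3.4]
finger_gap: 37.6
finger_force: 32.0
```

```bash
python3 - <<'E'
from h import *
import numpy as np
s=manip.read_state(); print(s["eef_pos"],s["wrist_force"])
for n in("side","scene"):
    zs=[];z0=[]
    for k in range(2):
        p,d,m=shot(n);C=cloud(m,d);N=np.hypot(C[...,0]-487,C[...,1]+204)<48
        P=C[N&(C[...,2]>8)&(C[...,2]<22)&(p.max(2)<110)];zs.append(P[:,2].mean().round(2));print(n,zs[-1],manip.read_state()["wrist_force"].round(1))
    z=C[(np.hypot(C[...,0]-487,C[...,1]+204)<30)]
    cv2.imwrite(f"/tmp/{n}f.png",cv2.resize(p[100:300,270:470] if n=="side" else p[130:330,220:420],(400,400),interpolation=3))
cv2.imwrite("pics/fin.png",np.hstack([cv2.imread(f"/tmp/{n}f.png") for n in("side","scene")]))
E
```

```text
[ 486.87518341 -204.60552234  311.7542739 ] [-1.87261408  1.02848184 -3.42206901]
side 15.25 [-1.4  0.7 -3.6]
side 15.44 [-1.4 -0.2 -2.2]
scene 16.12 [-1.3  1.  -1.9]
scene 16.23 [-0.8  1.1 -3. ]
```

View pics/fin.png

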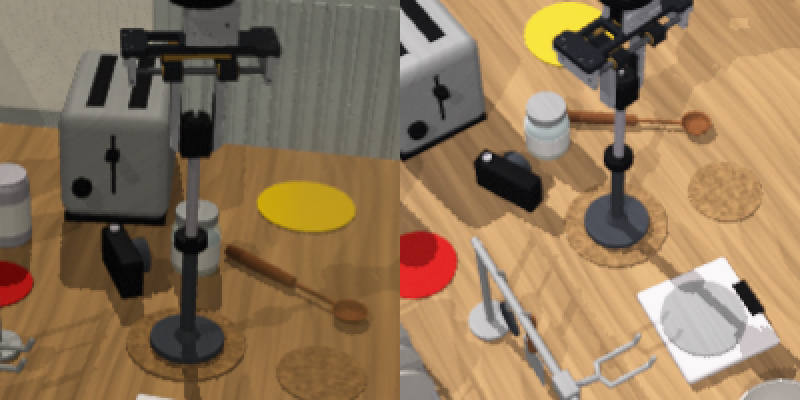

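The column is fully out (110.5 mm of travel), the foot sits flat on the mat at (188,340), and the stand is upright and still gripped. Nothing else has visibly moved.

```bash
python3 -c "
from cell import manip
print(manip.sign_off())"
```

```text
the job is handed in; nothing more can be done
None
```

The job is handed in: the stand is upright near the middle of the larger cork mat with its column pulled out about 110 mm to the second stop, the foot on the mat, and the gripper still holding the head with the button pressed in; I saw nothing else on the worktop move.

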